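Unstack the pantry tins onto their stands

ROBOT

A 6-joint arm with a two-finger parallel gripper is mounted at the origin on the work surface. World frame = base frame: x ahead of the robot, y to its left, z up, the work surface at z = 0. Lengths are in m, angles in rad, forces in N, time in s.
With the tool pointing down it reaches from about 0.425 to 0.95 m from the base axis. Payload 14.7 kg.
Tool frame: the origin (TCP) lies on the centre line of the jaws, within the pads' length; the fingertips stand 25 mm ahead of it and the grasp point (between the pads) lies 6 mm ahead of it; z points along the fingers, y is the line along which they close (so a half turn about z gives the same grasp; the last joint's range is limited). The gripper opens to 85 mm and grips with 20 to 120 N. Pads are 22 mm wide; open, the fingers measure 114 mm over their backs; the gripper's body (76 mm by 85 mm) begins 54 mm behind the grasp point. The pads swing forward as they close: fully open they stand 13 mm farther back than shut.
Start: joints at [-0.047, 0.48, 1.596, -0, 1.065, -0.047], TCP at [0.65, 0, 0.256] pointing down, gripper open.
Joint ranges: [-2.75, 2.75], [-0.82, 2.05], [0.23, 2.67], [-1.56, 4.7], [0.09, 2.69], [-2.92, 2.92]. Speed limits (rad/s): [1.89, 1.89, 2.39, 3.01, 3.01, 3.01].

INTERFACE

Orientations are given as a unit quaternion [x, y, z, w].
In Python, from plant import * gives the robot as it stands. The module is installed in compiled form; this text tells all that it offers. Calls block until the motion is done:
- move_pose(position, orientation): joint-space move of the TCP to a pose.
- move_linear(position, v=0.15, frame=None, max_force=None): straight line of the TCP; frame=None keeps the orientation; v is the mean speed in m/s. With max_force (N) it stops when the force on the tool has changed by that much, and returns True; else False.
- goto_joints(angles): joint-space move.
- gripper_to(opening, grasp_force=None): finger opening in m; grasp_force is the grip in N (None keeps the last); returns when the fingers have stopped.
- dwell(seconds).
- inverse_kinematics(position, orientation): joint angles nearest the present ones, or None.
- get_state(): the state.
- grab_frame(name): name is "scene" or "side" or "wrist"; returns the picture (480x640x3 uint8, blue, green, red); there is no depth.
- camera_params(name): a dict with "fovy" (degrees; the focal length in pixels is half the picture's height over the tangent of half this angle, whatever the lens; pixels are square), "cx", "cy" (the principal point, pixels), "rvec" (rotation vector, rad) and "tvec" (3), from world to camera coordinates, as OpenCV has them; the wrist camera has in their place "hand_eye" (4x4, takes a point from camera to tool coordinates, whose origin is the TCP and whose axes are the flange's). Camera axes: x right, y down, z forward; pixel columns grow to the right and rows downward; lengths in m; the calibration is good to about 2 mm. A picture is of the moment at which its call begins: read the wrist's pose just before it. camera_params takes no time and is no camera call.
A pose or a line that the arm cannot do raises PlanningError and nothing moves.
- job_done(): hands the job in; it is judged then, once.
The state is a dict: "time_s": time; "joints": joint angles; "qvel": joint speeds; "joint_efforts": joint torques, N m; "tool_pos": TCP position; "eef_rot": TCP orientation; "force": force on the tool from outside, world axes, zero at the start; "wrist_torque": the same for the moment, N m; "grip_width": finger opening in m; "gripper_force": force on a finger pad.
Only numpy, scipy, OpenCV 4.12 (cv2) and the standard library are available. Lean on these libraries where they do the work, as an engineer would, in place of code of your own. Each camera call takes 0.05 s, during which the arm holds its last target. There are 200 camera calls.

TASK

Someone has piled the pantry's five steel tins into two stacks. Take the stacks apart and put every tin back, upright, on its own wooden stand, the one whose recess has the tin's shape and size, so that it sits flat inside the rim. Set the tins down rather than dropping them, and let none tip over.

Things in the scene. Friction and masses are not known exactly. Their poses are not given: they have to be found in the camera images.
- big_square_tin: Closed brushed-steel storage tin, its flat lid dark inside a bright edge, square, 62 x 62 mm in plan and 60 mm high (sides along its x and y); about 200 g, give or take 40 %. It stands on the counter at the foot of the stack of three. Loose, merely resting on what is below it. Origin: centre of its underside, z up.
- big_round_tin: Closed brushed-steel storage tin, its flat lid dark inside a bright edge, round, 64 mm across and 60 mm high; about 200 g, give or take 40 %. It stands on the counter at the foot of the stack of two. Loose, merely resting on what is below it. Origin: centre of its underside, z up.
- oblong_tin: Closed brushed-steel storage tin, its flat lid dark inside a bright edge, oblong, 54 mm along its x, 36 mm along its y and 50 mm high; about 110 g, give or take 40 %. At the start it lies on one of the two big tins (either one). Loose, merely resting on what is below it. Origin: centre of its underside, z up.
- small_round_tin: Closed brushed-steel storage tin, its flat lid dark inside a bright edge, round, 46 mm across and 50 mm high; about 110 g, give or take 40 %. At the start it lies on the other of the two big tins. Loose, merely resting on what is below it. Origin: centre of its underside, z up.
- small_square_tin: Closed brushed-steel storage tin, its flat lid dark inside a bright edge, square, 34 x 34 mm in plan and 40 mm high (sides along its x and y); about 60 g, give or take 40 %. At the start it is the top of the stack of three, 110 mm above the counter. Loose, merely resting on what is below it. Origin: centre of its underside, z up.
- big_square_stand: Low pale-wood stand, fixed to the counter: square, recess 78 x 78 mm, that is 8 mm of play all round its tin. The recess floor is 8 mm above the counter; round it runs a rim 5 mm wide whose top is 13 mm above the counter. Origin: centre of its underside, on the counter, z up; sides along its x and y.
- big_round_stand: Low pale-wood stand, fixed to the counter: round, recess 80 mm across, that is 8 mm of play all round its tin. The recess floor is 8 mm above the counter; round it runs a rim 5 mm wide whose top is 13 mm above the counter. Origin: centre of its underside, on the counter, z up.
- oblong_stand: Low pale-wood stand, fixed to the counter: oblong, recess 70 mm along its x and 52 mm along its y, that is 8 mm of play all round its tin. The recess floor is 8 mm above the counter; round it runs a rim 5 mm wide whose top is 13 mm above the counter. Origin: centre of its underside, on the counter, z up; sides along its x and y.
- small_round_stand: Low pale-wood stand, fixed to the counter: round, recess 62 mm across, that is 8 mm of play all round its tin. The recess floor is 8 mm above the counter; round it runs a rim 5 mm wide whose top is 13 mm above the counter. Origin: centre of its underside, on the counter, z up.
- small_square_stand: Low pale-wood stand, fixed to the counter: square, recess 50 x 50 mm, that is 8 mm of play all round its tin. The recess floor is 8 mm above the counter; round it runs a rim 5 mm wide whose top is 13 mm above the counter. Origin: centre of its underside, on the counter, z up; sides along its x and y.
There are look-alikes about, which are no part of the job. What is shaped like the small_square_tin but blue or turquoise is not meant.

How it is judged:
At the end, for the whole second after the job is handed in: Each of the five tins stands at rest on the stand of its own shape and size: within 13 mm of the stand's centre, its underside on the recess floor (5 to 10.5 mm above the stand's underside, so inside and not on the rim), upright within 0.04 rad (horizontal distance between big_square_tin and big_square_stand below 0.013 m and z of big_square_tin in the frame of big_square_stand between 0.005 and 0.0105 m and angle between each of big_square_tin, big_round_tin, oblong_tin, small_round_tin, small_square_tin's own z axis and vertical below 0.04 rad and linear speed of each of big_square_tin, big_round_tin, oblong_tin, small_round_tin, small_square_tin below 0.02 m/s and angular speed of each of big_square_tin, big_round_tin, oblong_tin, small_round_tin, small_square_tin below 0.2 rad/s and horizontal distance between big_round_tin and big_round_stand below 0.013 m and z of big_round_tin in the frame of big_round_stand between 0.005 and 0.0105 m and horizontal distance between oblong_tin and oblong_stand below 0.013 m and z of oblong_tin in the frame of oblong_stand between 0.005 and 0.0105 m and horizontal distance between small_round_tin and small_round_stand below 0.013 m and z of small_round_tin in the frame of small_round_stand between 0.005 and 0.0105 m and horizontal distance between small_square_tin and small_square_stand below 0.013 m and z of small_square_tin in the frame of small_square_stand between 0.005 and 0.0105 m); the robot touches nothing.
It fails at once if a tin is tipped over (more than 40 degrees off upright) (angle between any of big_square_tin, big_round_tin, oblong_tin, small_round_tin, small_square_tin's own z axis and vertical above 0.7 rad).
It fails at once if a tin is dropped (moves free of the fingers faster than 0.8 m/s, a fall of over 3 cm) ((linear speed of big_square_tin above 0.8 m/s and contact force between the fingers and big_square_tin below 0.05 N) or (linear speed of big_round_tin above 0.8 m/s and contact force between the fingers and big_round_tin below 0.05 N) or (linear speed of oblong_tin above 0.8 m/s and contact force between the fingers and oblong_tin below 0.05 N) or (linear speed of small_round_tin above 0.8 m/s and contact force between the fingers and small_round_tin below 0.05 N) or (linear speed of small_square_tin above 0.8 m/s and contact force between the fingers and small_square_tin below 0.05 N)).
It also fails if it takes over 128 s, if anything falls off the work surface, if the arm or the gripper's body presses on something with over 40 N, if the wrist force passes 120 N, or if a joint passes its speed limit or range.

## Working session

There is one attempt and no reset: what is moved stays moved. The work goes in short steps, each a Python script; the robot and the scene stay as the last script left them, time stands still between calls to the robot, and variables do not carry over. Pictures are saved under pics/ and viewed, at most 14 in all, crops included, and the job is handed in when it is done.

```bash
mkdir -p pics; python3 - <<'E'
from plant import *
import cv2
for n in ("scene","side","wrist"):
    cv2.imwrite(f"pics/{n}0.png",grab_frame(n)); print(n,camera_params(n))
s=get_state(); print(s["tool_pos"],s["eef_rot"],s["time_s"])
E
```

```text
scene {'fovy': 52.26612653409767, 'cx': 317.1621854609065, 'cy': 234.21617099424418, 'rvec': array([ 1.9238644 ,  1.83059916, -0.56729785]), 'tvec': array([-0.02300913, -0.37268203,  1.48394873])}
side {'fovy': 54.25707933926131, 'cx': 320.319763199712, 'cy': 238.04094090601174, 'rvec': array([ 2.31923465, -0.51641031,  0.21975164]), 'tvec': array([-0.44193768,  0.21470662,  0.81642578])}
wrist {'fovy': 59.69915023037822, 'cx': 334.9946810117186, 'cy': 243.47495935552433, 'hand_eye': array([[-4.83940855e-04, -9.58280459e-01, -2.85829193e-01,
         7.28986879e-02],
       [ 9.99999822e-01, -5.63545515e-04,  1.96249674e-04,
         1.08826784e-03],
       [-3.49139987e-04, -2.85829047e-01,  9.58280561e-01,
        -1.18299688e-01],
       [ 0.00000000e+00,  0.00000000e+00,  0.00000000e+00,
         1.00000000e+00]])}
[6.49726509e-01 4.51099081e-05 2.55814098e-01] [ 7.07120811e-01  7.07092606e-01 -2.92109969e-04 -3.45563390e-04] 0.15
```

View pics/scene0.png

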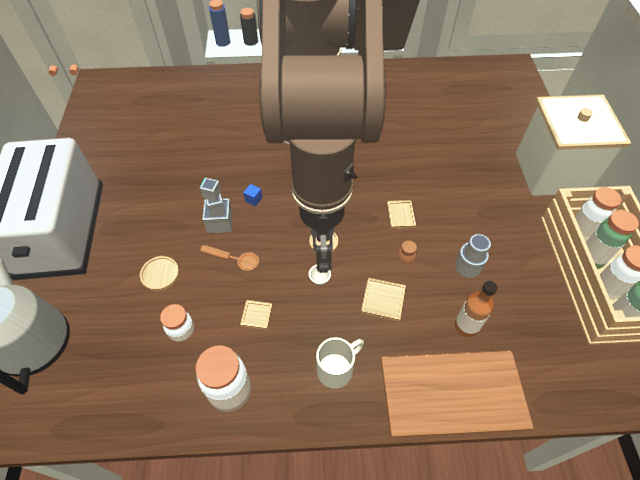

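View pics/side0.png

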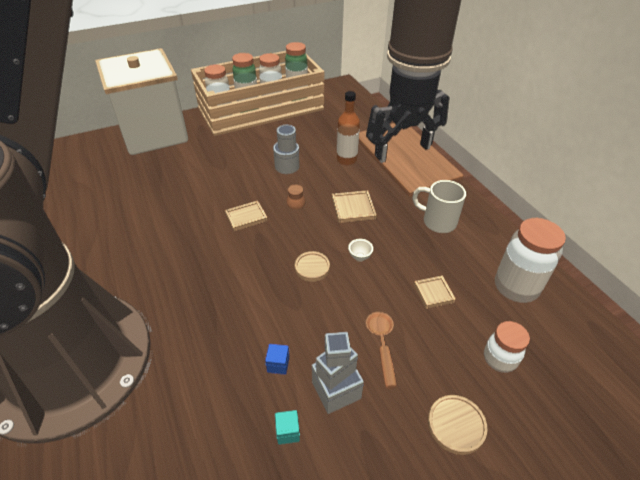

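View pics/wrist0.png

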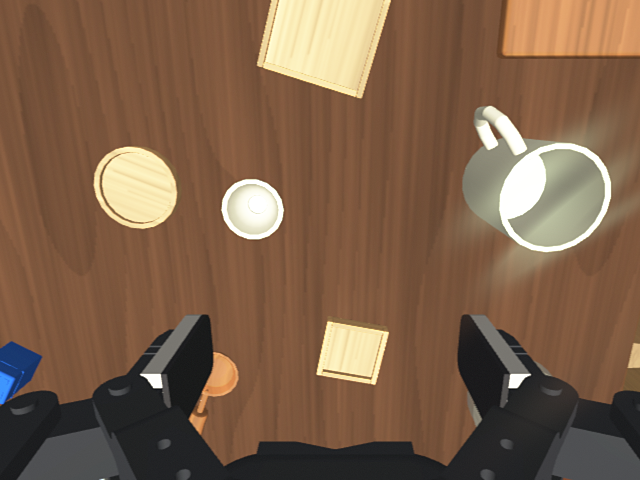

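The scene view shows the stack of three at scene (213,205) and the stack of two at (475,255). The stands are:
- big round (158,272)
- small round (323,240)
- small square (256,314)
- big square (384,298)
- oblong (401,213)

Possible mix-ups for small_square_tin: blue cube at scene (253,195) / side (277,358), turquoise cube at side (287,426), and the steel top of the stack at scene (210,186) / side (338,345). I choose the steel one. Other look-alikes for the stands and round tins: white bowl, spice jar and coasterless small jar. None of these is pale wood or steel.

```bash
cat > h.py <<'E'
from plant import *
import numpy as np, cv2
from scipy.spatial.transform import Rotation as R
def ray(name,px,st=None):
    c=camera_params(name); f=240/np.tan(np.radians(c["fovy"]/2))
    px=np.atleast_2d(px).astype(float)
    d=np.c_[(px[:,0]-c["cx"])/f,(px[:,1]-c["cy"])/f,np.ones(len(px))]
    if name=="wrist":
        T=np.eye(4);T[:3,:3]=R.from_quat(st["eef_rot"]).as_matrix();T[:3,3]=st["tool_pos"];T=T@c["hand_eye"]
        return T[:3,3],d@T[:3,:3].T
    M=R.from_rotvec(c["rvec"]).as_matrix()
    return -M.T@c["tvec"],d@M
def cast(name,px,z,st=None):
    o,d=ray(name,px,st); return (o+d*((z-o[2])/d[:,2:]))[:,:2]
def project(p,st):
    """world point -> wrist pixel"""
    c=camera_params("wrist"); f=240/np.tan(np.radians(c["fovy"]/2))
    T=np.eye(4);T[:3,:3]=R.from_quat(st["eef_rot"]).as_matrix();T[:3,3]=st["tool_pos"];T=np.linalg.inv(T@c["hand_eye"])
    q=T[:3,:3]@np.array(p)+T[:3,3]; return np.array([q[0]/q[2]*f+c["cx"],q[1]/q[2]*f+c["cy"]])
def down(yaw):
    """tool pointing down; closing line (tool y) along world angle yaw"""
    y=np.array([np.cos(yaw),np.sin(yaw),0]);z=np.array([0,0,-1.]);return R.from_matrix(np.c_[np.cross(y,z),y,z]).as_quat()
E
python3 - <<'E'
from h import *
for n,z,s,d in [("bigsq_lid?",.06,(217,214),None),("smallsq top",.15,(210,186),(338,345)),("smallround top",.11,(480,243),(286,132)),
 ("bround st",.013,(159,272),(458,424)),("sround st",.013,(323,240),(312,266)),("ssq st",.013,(256,314),(435,291)),("bsq st",.013,(384,298),(354,206)),("obl st",.013,(401,213),(246,215))]:
    print(n,cast("scene",s,z).round(3),cast("side",d,z).round(3) if d else "")
print(R.from_quat(down(0)).as_matrix().round(2).tolist(), down(0), get_state()["eef_rot"])
E
```

```text
bigsq_lid? [[ 0.42  -0.242]] 
smallsq top [[ 0.406 -0.243]] [[ 0.397 -0.252]]
smallround top [[0.568 0.357]] [[0.56  0.347]]
bround st [[ 0.549 -0.378]] [[ 0.545 -0.383]]
sround st [[0.478 0.014]] [[0.474 0.009]]
ssq st [[ 0.669 -0.146]] [[ 0.665 -0.15 ]]
bsq st [[0.643 0.145]] [[0.639 0.136]]
obl st [[0.405 0.218]] [[0.402 0.212]]
[[0.0, 1.0, 0.0], [1.0, 0.0, 0.0], [0.0, 0.0, -1.0]] [0.70710678 0.70710678 0.         0.        ] [ 7.07120811e-01  7.07092606e-01 -2.92109969e-04 -3.45563390e-04]
```

```bash
python3 - <<'E'
from h import *
import json
T=dict(obl=(.404,.215,.26),two=(.564,.352,.33),bsq=(.641,.141,.26),ssq=(.667,-.148,.26),sround=(.476,.012,.26),bround=(.547,-.380,.26),three=(.402,-.247,.33))
for n,(x,y,z) in T.items():
    try: move_pose([x,y-.055,z],down(0))
    except PlanningError as e: print(n,e); continue
    st=get_state(); im=grab_frame("wrist"); cv2.imwrite(f"pics/w_{n}.png",im)
    json.dump(dict(tool_pos=list(map(float,st["tool_pos"])),eef_rot=list(map(float,st["eef_rot"]))),open(f"w_{n}.json","w"))
    if n not in("two","three"):
        hsv=cv2.cvtColor(im,cv2.COLOR_BGR2HSV); m=cv2.inRange(hsv,(12,40,150),(32,190,255))
        m=cv2.morphologyEx(m,cv2.MORPH_CLOSE,np.ones((7,7)))
        p=project((x,y,.013),st)
        cs=[c for c in cv2.findContours(m,0,2)[0] if cv2.contourArea(c)>1500]
        for c in cs:
            w=cast("wrist",c[:,0]+.0,.011,st)*1000
            (cx,cy),(a,b),an=cv2.minAreaRect(w.astype(np.float32)); h=cv2.convexHull(w.astype(np.float32)); M=cv2.moments(h)
            print(n,np.round([cx,cy,a,b,an],1),"cent",round(M["m10"]/M["m00"],1),round(M["m01"]/M["m00"],1))
a=cv2.imread("pics/w_three.png");b=cv2.imread("pics/w_two.png")
cv2.imwrite("pics/stacks.png",cv2.resize(np.hstack([a[:400,120:520],b[:400,120:520]]),(800,400)))
print(get_state()["time_s"])
E
```

```text
obl [478.2  14.9  74.8  72.7  61.6] cent 477.3 15.2
obl [110.6  21.5  49.2 142.3   8. ] cent 110.0 17.9
obl [635.  147.7 117.  104.2  88.3] cent 632.7 148.0
obl [531.6 214.4  40.9  52.   70.5] cent 531.5 215.0
obl [403.8 218.5  61.9  81.3  90. ] cent 403.9 218.5
bsq [ 667.3 -144.7   68.7   62.4   79.1] cent 665.6 -144.0
bsq [476.4  14.5  72.5  71.8  32. ] cent 476.4 14.9
bsq [830.1  28.7 109.2 112.3  10.2] cent 825.1 18.2
bsq [642.3 143.3  88.9  89.3  73.5] cent 642.3 143.3
bsq [519.4 219.6  39.9  48.3  64. ] cent 519.5 219.1
bsq [845.1 184.6 128.5 123.4  90. ] cent 838.8 182.0
bsq [404.8 218.6  60.8  76.7  90. ] cent 408.1 217.5
ssq [ 562.9 -383.1   96.9   58.7   72.2] cent 558.4 -383.3
ssq [ 696.9 -354.1   63.7   62.4   11.8] cent 695.4 -352.8
ssq [ 898.9 -239.9   95.2  144.5   11.8] cent 910.9 -243.0
ssq [ 516.2 -218.2  151.8   52.1   76.9] cent 513.2 -206.5
ssq [ 839.8 -167.8  113.1   32.2   26.5] cent 839.0 -170.9
ssq [ 664.7 -158.8   85.6   61.6   78.9] cent 665.6 -152.8
sround [ 520.1 -207.4  179.4   55.7   78.1] cent 514.3 -200.4
sround [ 661.9 -124.2  105.4   82.7   78.9] cent 662.8 -129.9
sround [596.  -21.1  85.2  94.8  47.8] cent 605.1 -23.5
sround [489.2 -17.4  72.  141.2  20.3] cent 477.8 -5.1
sround [343.6  -5.4 211.   20.4  90. ] cent 341.7 -2.2
sround [635.3 104.   93.4  29.3   0. ] cent 644.2 108.4
bround [ 821.5 -476.1  225.    40.2   88.7] cent 816.0 -501.6
bround [ 718.9 -305.9   64.6   67.1   83.2] cent 719.2 -304.7
bround [ 549.  -371.8  201.4   90.7   78.6] cent 552.5 -376.0
bround [ 348.2 -417.7  291.2   42.5   88.9] cent 344.9 -441.2
7.875
```

View pics/stacks.png

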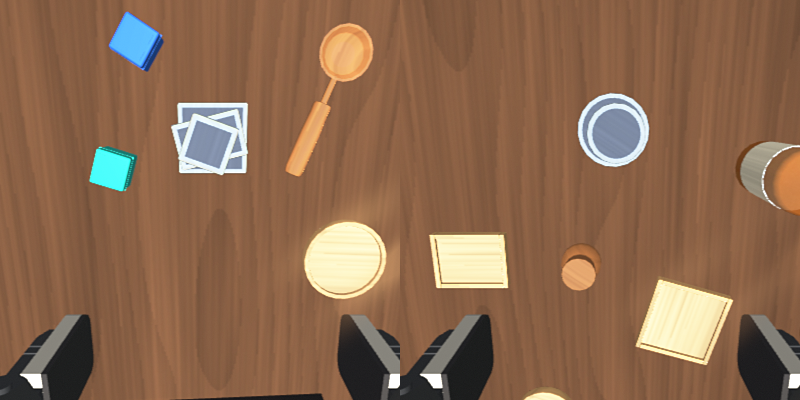

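Left crop: the steel stack at full-frame pixel (331,144), with the small square on the oblong on the big square. The blue cube at (255,40) and turquoise cube at (232,169) are separate objects, so the choice of steel is confirmed. Right crop: small round (at full 336,134) on big round. Next I'll segment the lids and re-measure the stands with a tighter mask.

```bash
cat >> h.py <<'E'
def stands(im,st,vmin=200):
    hsv=cv2.cvtColor(im,cv2.COLOR_BGR2HSV); m=cv2.inRange(hsv,(15,40,vmin),(35,150,255))
    m=cv2.morphologyEx(m,cv2.MORPH_CLOSE,np.ones((5,5))); out=[]
    for c in cv2.findContours(m,0,2)[0]:
        if cv2.contourArea(c)<2500: continue
        out.append(cv2.minAreaRect((cast("wrist",c[:,0],.012,st)*1000).astype(np.float32)))
    return out
def lid(im,st,px,z):
    """dark lid field that holds pixel px -> minAreaRect (mm, deg) on plane z, and enclosing circle"""
    hsv=cv2.cvtColor(im,cv2.COLOR_BGR2HSV); m=cv2.inRange(hsv,(90,20,60),(135,130,185))
    m=cv2.morphologyEx(m,cv2.MORPH_OPEN,np.ones((3,3)))
    _,L=cv2.connectedComponents(m,connectivity=4); px=np.round(px).astype(int)
    lab=L[px[1]-5:px[1]+6,px[0]-5:px[0]+6].ravel(); lab=lab[lab>0]
    if not len(lab): return None
    c=max(cv2.findContours((L==np.bincount(lab).argmax()).astype(np.uint8),0,2)[0],key=cv2.contourArea)
    w=(cast("wrist",c[:,0],z,st)*1000).astype(np.float32)
    return cv2.minAreaRect(w),cv2.minEnclosingCircle(w)
E
python3 - <<'E'
from h import *
import json
g=lambda n:(cv2.imread(f"pics/w_{n}.png"),json.load(open(f"w_{n}.json")))
f=lambda t:[tuple(np.round(np.atleast_1d(q),1)) for q in t]
for n in ("bsq","obl","ssq","sround","bround","three"):
    print(n); [print("   ",f(r)) for r in stands(*g(n))]
im,st=g("three"); hsv=cv2.cvtColor(im,cv2.COLOR_BGR2HSV); print(hsv[144,331],hsv[112,315])
r=lid(im,st,(331,144),.15);print(f(r[0]),f(r[1]))
im,st=g("two"); print(cv2.cvtColor(im,cv2.COLOR_BGR2HSV)[134,336])
r=lid(im,st,(336,134),.11);print(f(r[0]),f(r[1]))
E
```

```text
bsq
    [(np.float64(476.7), np.float64(14.9)), (np.float64(70.4), np.float64(71.2)), (np.float64(90.0),)]
    [(np.float64(642.3), np.float64(143.3)), (np.float64(88.1), np.float64(88.6)), (np.float64(73.5),)]
    [(np.float64(405.3), np.float64(218.4)), (np.float64(60.6), np.float64(76.3)), (np.float64(90.0),)]
obl
    [(np.float64(477.4), np.float64(14.6)), (np.float64(71.4), np.float64(71.3)), (np.float64(60.5),)]
    [(np.float64(643.6), np.float64(143.0)), (np.float64(88.7), np.float64(89.8)), (np.float64(73.5),)]
    [(np.float64(403.9), np.float64(218.5)), (np.float64(61.8), np.float64(80.8)), (np.float64(90.0),)]
ssq
    [(np.float64(562.4), np.float64(-385.1)), (np.float64(89.7), np.float64(57.6)), (np.float64(72.3),)]
    [(np.float64(666.8), np.float64(-146.8)), (np.float64(60.1), np.float64(60.7)), (np.float64(78.9),)]
sround
    [(np.float64(667.3), np.float64(-147.4)), (np.float64(60.2), np.float64(61.0)), (np.float64(78.9),)]
    [(np.float64(477.3), np.float64(15.4)), (np.float64(70.8), np.float64(71.6)), (np.float64(90.0),)]
    [(np.float64(634.9), np.float64(104.2
[... 267 characters left out ...]
64(3.0),)]
three
    [(np.float64(547.6), np.float64(-380.2)), (np.float64(89.1), np.float64(90.0)), (np.float64(47.1),)]
    [(np.float64(508.8), np.float64(-213.6)), (np.float64(148.6), np.float64(49.0)), (np.float64(64.6),)]
    [(np.float64(668.0), np.float64(-148.9)), (np.float64(55.9), np.float64(62.5)), (np.float64(78.8),)]
[110  59 168] [109  57 166]
[(np.float64(399.2), np.float64(-246.8)), (np.float64(25.2), np.float64(24.8)), (np.float64(70.3),)] [(np.float64(399.2), np.float64(-246.8)), (np.float64(17.2),)]
[109  58 164]
[(np.float64(565.1), np.float64(357.8)), (np.float64(36.2), np.float64(36.0)), (np.float64(89.9),)] [(np.float64(565.1), np.float64(357.7)), (np.float64(18.5),)]
```

```bash
cat >> h.py <<'E'
Z=.28
def near(yaw,ref,step):
    return yaw+step*np.round((ref-yaw)/step)
def go(p,yaw,step):
    """joint move, taking the equivalent yaw that turns the joints least"""
    q0=np.array(get_state()["joints"]); best=None
    for k in range(int(round(2*np.pi/step))):
        q=inverse_kinematics(p,down(yaw+k*step))
        if q is not None and (best is None or np.abs(np.array(q)-q0).max()<best[0]): best=(np.abs(np.array(q)-q0).max(),q,yaw+k*step)
    goto_joints(best[1]); return best[2]
def pick(xy,yaw,zb,gh,force,step=np.pi,wide=.085):
    """grasp the tin standing on height zb at gh above its underside"""
    gripper_to(wide,force); yaw=go([*xy,Z],yaw,step)
    tz=zb+gh+.006
    move_linear([*xy,tz+.05],v=.2); hit=move_linear([*xy,tz],v=.08,max_force=10)
    gripper_to(0.0,force); s=get_state(); print("grip",s["grip_width"],s["gripper_force"],"hit",hit,s["tool_pos"])
    move_linear([*xy,tz+.03],v=.06); move_linear([*xy,Z],v=.2)
    print("lifted",get_state()["grip_width"],get_state()["gripper_force"]); return yaw
def place(xy,yaw,gh,w,step=np.pi):
    go([*xy,Z],yaw,step); tz=.008+gh+.006
    move_linear([*xy,tz+.015],v=.2); dwell(.2)
    hit=move_linear([*xy,tz-.003],v=.02,max_force=4); s=get_state()
    print("down",hit,"z err mm",(s["tool_pos"][2]-tz)*1000)
    gripper_to(min(w+.02,.085)); dwell(.1); move_linear([*xy,Z],v=.2); print("t",get_state()["time_s"])
E
python3 - <<'E'
from h import *
r=np.radians
y=pick((.3992,-.2468),r(70.3),.11,.027,25,np.pi/2)
place((.667,-.147),r(78.9),.027,.034,np.pi/2)
def snap(n,p):
    move_pose([p[0],p[1]-.055,.33],down(0)); st=get_state(); im=grab_frame("wrist"); cv2.imwrite(f"pics/{n}.png",im); return im,st
im,st=snap("a1",(.667,-.147)); c1=im[:,:]
print(lid(im,st,project((.667,-.147,.048),st),.048))
im2,st=snap("a2",(.40,-.247)); print(project((.40,-.247,.11),st)); print(lid(im2,st,project((.40,-.247,.11),st),.11))
cv2.imwrite("pics/a.png",np.hstack([c1[:400,120:520],im2[:400,120:520]]))
E
```

```text
grip 0.03376725794830262 29.147137105464935 hit False [ 0.39924083 -0.246831    0.14326194]
lifted 0.033728290547169054 28.38018625974655
down True z err mm 0.1330338258871827
t 16.85
(((667.7698974609375, -147.04229736328125), (25.11858558654785, 24.67759895324707), 78.72976684570312), ((668.005859375, -147.0737762451172), 17.0823974609375))
[331.99500292 142.45291917]
(((399.7328796386719, -245.50047302246094), (44.818450927734375, 27.193099975585938), 13.836091041564941), ((399.73248291015625, -245.36785888671875), 25.298259735107422))
```

View pics/a.png

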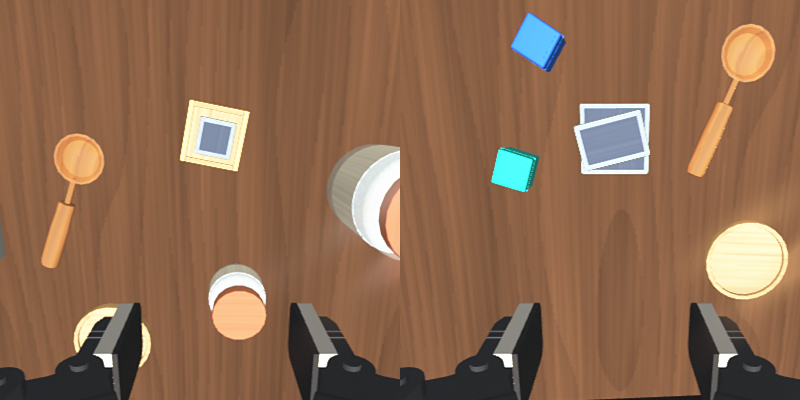

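The left crop shows the small square seated inside its stand at (215,137), within 1 mm of centre. The right crop shows the oblong clear on the big square at (612,139), and closing along y at the big square stays clear of the cubes. Next, the oblong and small round.

```bash
cat >> h.py <<'E'
def snap(n,p):
    move_pose([p[0],p[1]-.055,.33],down(0)); st=get_state(); im=grab_frame("wrist"); cv2.imwrite(f"pics/{n}.png",im); return im,st
E
python3 - <<'E'
from h import *
r=np.radians
pick((.3997,-.2455),r(103.8),.06,.032,35)
place((.4038,.2185),r(90),.032,.036)
pick((.5651,.3577),r(122),.06,.032,35,np.pi/6)
place((.477,.015),0,.032,.046,np.pi/6)
ims=[]
for n,p,z in [("sr",(.477,.015),.058),("ob",(.404,.2185),.058),("br",(.563,.357),.06),("bs",(.42,-.245),.06)]:
    im,st=snap("b_"+n,p); px=project((*p,z),st); print(n,lid(im,st,px,z)); x,y=px.astype(int); y=max(y,100);ims.append(im[y-100:y+100,x-100:x+100])
cv2.imwrite("pics/b.png",np.hstack(ims)); print(get_state()["time_s"])
E
```

```text
grip 0.03550586366446035 35.41937291622162 hit False [ 0.39979917 -0.24549994  0.09831974]
lifted 0.03601508065712189 35.03052234649658
down True z err mm 0.17744043843914703
t 29.4417
grip 0.04503985394812007 35.427221059799194 hit False [0.56533933 0.35777562 0.09857196]
lifted 0.04543364105984654 35.883856415748596
down True z err mm 0.21346359040614465
t 39.5167
sr (((477.2677307128906, 16.457599639892578), (36.04936218261719, 35.969757080078125), 44.60261535644531), ((477.4383239746094, 16.475353240966797), 18.465232849121094))
ob (((403.6852722167969, 219.01095581054688), (44.51768493652344, 26.38088607788086), 0.0017291915137320757), ((403.8251953125, 219.01226806640625), 25.446924209594727))
br (((562.41845703125, 358.908203125), (53.96858215332031, 53.24522399902344), 89.92696380615234), ((562.5504150390625, 358.67120361328125), 27.52168846130371))
bs (((401.7027282714844, -246.3962860107422), (52.5748176574707, 52.70283508300781), 0.019038716331124306), ((401.7548828125, -246.3946533203125), 37.108245849609375))
46.0667
```

View pics/b.png

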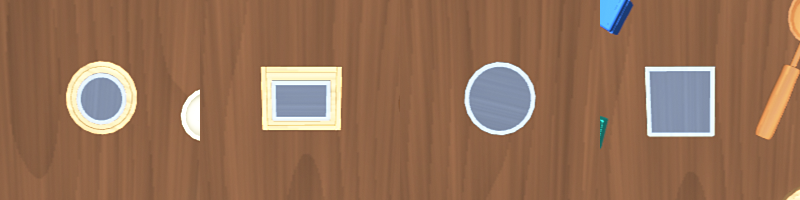

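Left to right, the crop shows the small round and the oblong seated in their stands, then the big round and the big square bare. Next, the two big tins.

```bash
python3 - <<'E'
from h import *
r=np.radians
pick((.4017,-.2464),r(90),0,.042,50)
place((.6423,.1433),r(73.5),.042,.062,np.pi/2)
pick((.5625,.3588),r(122),0,.042,50,np.pi/6)
place((.5475,-.380),0,.042,.064,np.pi/6)
ims=[]
for n,p,z in [("br",(.5475,-.38),.068),("bs",(.642,.143),.068)]:
    im,st=snap("c_"+n,p); px=project((*p,z),st); print(n,lid(im,st,px,z)); x,y=px.astype(int); y=max(y,100);ims.append(im[y-100:y+100,x-100:x+100])
move_pose([.6,-.1,.35],down(0))
im=np.hstack([grab_frame("side")[60:480,:540]]); im[:200,340:540]=ims[0]; im=cv2.copyMakeBorder(im,0,0,0,200,0); im[:200,540:]=ims[1]
cv2.imwrite("pics/c.png",im); print(get_state()["time_s"])
E
```

```text
grip 0.06148312583464165 53.133257031440735 hit False [ 0.40199704 -0.24663441  0.04866202]
lifted 0.061516658084282805 54.81285631656647
down True z err mm 0.7083603570615313
t 57.25
grip 0.06269468186979701 54.212560057640076 hit False [0.56274256 0.35895832 0.04885633]
lifted 0.06293166247968306 54.955206513404846
down True z err mm 0.8535360654453663
t 68.7667
br (((548.1474609375, -379.62139892578125), (53.12858581542969, 53.96534729003906), 0.09099060297012329), ((548.2365112304688, -379.4681396484375), 27.519594192504883))
bs (((642.8638305664062, 142.00103759765625), (53.665340423583984, 53.243526458740234), 73.60726165771484), ((642.9791259765625, 142.10702514648438), 36.772705078125))
72.6
```

View pics/c.png

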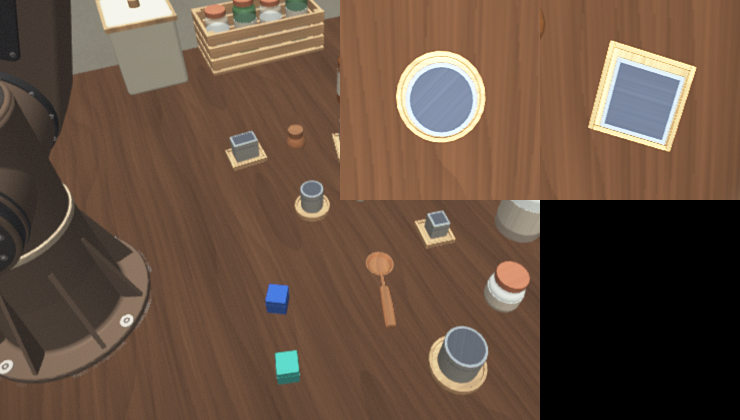

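The picture shows four tins upright in their stands in the side view: oblong (245,145), small round (312,197), small square (437,224) and big round (465,355). The insets show the two big tins seated within about 1.5 mm of centre.

```bash
python3 -c "
from plant import *
print(job_done())"
```

```text
the job is handed in; nothing more can be done
None
```

All five tins are upright on their own stands, each measured within about 2 mm of centre, and the job was handed in at about 73 s of the 128 s allowed; the interface gave no verdict.

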